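# Read a filter slide and present it label up

### The arm

A 7-joint arm with a two-finger parallel gripper is mounted at the origin on a cart in front of the work surface, level with it; the furniture and walls round the work are solid. World frame = base frame: x ahead of the robot, y to its left, z up, the work surface at z = 0. Lengths are in m, angles in rad, forces in N, time in s.
With the tool pointing down it reaches from about 0.35 to 0.9 m from the base axis. Payload 8.1 kg.
Tool frame: the origin (TCP) lies midway between the tips of the shut fingers; the grasp point (between the pads) lies arm.grasp_offset behind it (arm.grasp_offset is the distance from the TCP to the grasp point, in m); z points along the fingers, y is the line along which they close (so a half turn about z gives the same grasp; the last joint's range is limited). The gripper opens to 92 mm and grips with 3 to 60 N. Pads are 19 mm wide; open, the fingers measure 130 mm over their backs; the gripper's body (75 mm by 190 mm) begins 47 mm behind the grasp point.
Start: joints at [1.234, 0.434, 0.025, 1.573, -0.012, 1.134, -0.075], TCP at [0.145, -0.608, 0.194] pointing down, gripper open.
Joint ranges: [-2.62, 2.62], [-0.44, 2.09], [-1.27, 1.32], [0.08, 2.57], [-1.32, 4.46], [0.12, 2], [-2.74, 2.74]. Speed limits (rad/s): [2.22, 2.22, 3.01, 3.01, 3.14, 3.14, 3.14].

### API

Orientations are given as a rotation vector (axis times angle).
In Python, from cell import observe, imaging, arm gives the robot as it stands.
- The arm moves only by the tool apply_moves, never from a script. Its argument "commands" is a list of rows, each a list of 5 numbers: the opening in per cent of the stroke, from 0 (shut) to 100 (fully open), then the shift along the world's x, y, z in units of 0.06 m (1.0 is 0.06 m), then the turn about the world's z in units of 0.5 rad (1.0 is 0.5 rad). A call has 1 to 12 rows; each row shifts and turns the commanded pose from where the row before left it; what a row does not reach is not made up. A row lasts 1/8 s, in which the tool goes at most 62.5 mm and 10.7 degrees, less where a joint would pass 70% of its speed; a pose out of reach is approached as far as the arm can. A call with a number of a shift or a turn outside -1 to 1 is refused whole. A call with a gripper value outside its range is refused whole. The fingers move at their own pace and stop on an object; "newtons" is the grip in N (left out, the last holds). Time passes only in rows, so rows that do not move let the fingers close. It gives the time, the measured TCP pose, the force, the opening and the grip force at its end, in the units of the state.
- observe(): the state, without advancing time (a new reading comes with each control period).
- imaging.get_image(name): name is "side" or "top"; returns (picture, depth): 400x640x3 uint8, red, green, blue; 400x640 float32, m along the optical axis (not along the pixel's ray), 0 where there is no reading.
- imaging.camera_params(name): a dict with "camera_matrix" (3x3 intrinsics, pixels), "origin" and "rotation" of the camera in the world. Camera axes: x right, y up, looking along -z (the intrinsics and any distortion apply to the point x, -y, -z); pixel columns grow to the right and rows downward; lengths in m; the calibration is good to about 2 mm. A picture is of the moment at which its call begins. camera_params takes no time and is no camera call.
- arm.sign_off(): hands the job in; it is judged then, once.
The state is a dict: "clock": time; "joints": joint angles; "dq": joint speeds; "joint_efforts": joint torques, N m; "position": TCP position; "ee_rot": TCP orientation; "force": force on the tool from outside, world axes, zero at the start; "ft_torque": the same for the moment, N m; "width": opening from 0.0 (shut) to 1.0 (fully open); "gripper_force": force on a finger pad.
Only numpy, scipy, OpenCV 4.12 (cv2) and the standard library are available. Lean on these libraries where they do the work, as an engineer would, in place of code of your own. Each camera call takes 0.05 s, during which the arm holds its last target. There are 200 camera calls.

### The job

Two amber glass slides with a frosted end lie on round rests; the one lying label up is the one whose small corner notch is at the right-hand corner of its frosted end when you look down on it with the frosted end towards you (the other lies face down and must be left alone). Take that slide, push its clear end fully home into the slot of the grey reader, label still up, and keep it there for a second. Then draw it out and present it over the middle of the light pad: finish while still holding it in the gripper about 10 cm above the pad, level, label up, square with the pad, with the frosted end towards the pad's yellow-marked edge.

Things in the scene. Friction and masses are not known exactly. Their poses are not given: they have to be found in the camera images.
- slide_a: the slide to present, label up: plate 100 x 44 x 6 mm, 66 g, amber, with a white frosted last 28 mm (same on both faces). Origin: centre of its underside. x runs lengthwise from frosted to clear end, z up out of the label face. The frosted end is at x = -50; its corner x = -50, y = -22 mm has a 10 mm square notch (right-hand corner seen with that end nearest you). Points any way at the start.
- clear_end (a point): middle of the clear end face of that slide, half way through its thickness (x = +50, z = 3 mm in the slide's frame)
- frosted_end (a point): middle of the frosted end face of that slide, half way through its thickness (x = -50, z = 3 mm in the slide's frame)
- slide_b: the other slide, same size and colours, on the same kind of rest but label face down, so its notch is mirrored (x = -50, y = +22 mm: left-hand corner of the frosted end). Origin and axes as for the first, z up. Leave it where it is.
- reader: fixed grey slide reader, 90 x 110 x 58 mm. Origin: on the bench under the inner end (stop) of its slot; x points into the slot (level, away from the robot), z up. Mouth at x = -40 mm, stop at x = 0; slot 47 mm wide about y = 0 and 9 mm high, z = 31.5 to 40.5 mm. Yellow lead-in cheeks and a sloping sill stand 11 mm out of the mouth. A slide fully home leaves 60 mm outside.
- rest_a: fixed round dark steel rest under the slide to present, 34 mm high; top disc 36 mm across, foot 60 mm across and 6 to 10 mm high. Origin: centre of its foot on the bench. The slide lies flat on it, its middle within 5 mm of the rest's axis, so the ends and long edges overhang freely. The other slide has a rest of the same kind.
- light_pad: fixed square light pad, 112 x 112 mm, top at z = 13.5 mm, black frame with a pale blue lit field. Origin: centre of its underside. z up; the edge with the yellow line is at x = -56 mm, towards the robot.

How it is judged:
By the outcome, as a careful person would: the job done as asked, in the order asked, and still so for the second after the job is handed in, while the arm keeps its last pose, push and grip.
It also fails if it takes over 58 s, if anything falls off the work surface, if the arm or the gripper's body presses on something with over 40 N, if the wrist force passes 120 N, or if a joint passes its speed limit or range.

## Working session

There is one attempt and no reset: what is moved stays moved. The work goes in short steps, Python scripts to look and compute and a tool call to move; the robot and the scene stay as the last step left them, time stands still between calls to the robot, and variables do not carry over. Pictures are saved under pics/ and viewed, at most 10 in all, crops included, and the job is handed in when it is done.

Besides the shell and the picture viewer there is one more tool, called after ">>>" as name(argument=value, ...), one argument or row to a line, values as JSON. apply_moves: Moves the arm, as the interface text tells. Its arguments: {"type":"object","properties":{"commands":{"type":"array"},"newtons":{"type":"number"}},"required":["commands"]}

```bash
ls; mkdir -p pics; python3 - <<'E'
from cell import observe, imaging, arm
import cv2, numpy as np
print(observe()); print(arm.grasp_offset)
for n in ("side","top"):
    p,d=imaging.get_image(n); cv2.imwrite(f"pics/{n}0.png",p[:,:,::-1]); np.savez(f"pics/{n}0.npz",p=p,d=d)
    c=imaging.camera_params(n); print(n,c)
E
```

```text
pics
{'clock': 0.0, 'joints': array([ 1.23436165,  0.43522196,  0.02497235,  1.57410893, -0.01158761,
        1.13399837, -0.07511098]), 'dq': array([ 4.30645838e-04,  2.00113209e-03, -1.01644417e-03, -2.53931124e-04,
       -2.29767866e-04, -5.97113930e-05,  1.41237634e-03]), 'joint_efforts': array([-6.02214586e-04, -6.67842150e+01,  9.84725095e-01, -3.14446664e+01,
       -6.05472014e-02,  4.27279668e-02,  1.57127165e-04]), 'position': array([ 0.14462119, -0.60745118,  0.19354107]), 'ee_rot': array([-3.11861385e+00, -3.66171864e-01,  5.32143882e-04]), 'force': array([ 0.89455918,  0.22362928, -0.90750157]), 'ft_torque': array([-0.00771292,  0.02056133, -0.02730243]), 'gripper_force': 0.0, 'width': 0.9977903582854073}
0.0188
side {'camera_matrix': array([[388.66889889,   0.        , 325.02049487],
       [  0.        , 388.66889889, 195.69308109],
       [  0.        ,   0.        ,   1.        ]]), 'origin': array([ 0.47872777, -0.52330324,  0.60844291]), 'rotation': array([ 0.86302924, -0.03006898, -0.10815062])}
top {'camera_matrix': array([[513.5756699 ,   0.        , 324.59661757],
       [  0.        , 513.5756699 , 209.06228455],
       [  0.        ,   0.        ,   1.        ]]), 'origin': array([0.41005894, 0.11352923, 1.17993833]), 'rotation': array([ 0.08729621, -0.08539401, -1.57826094])}
```

View pics/top0.png

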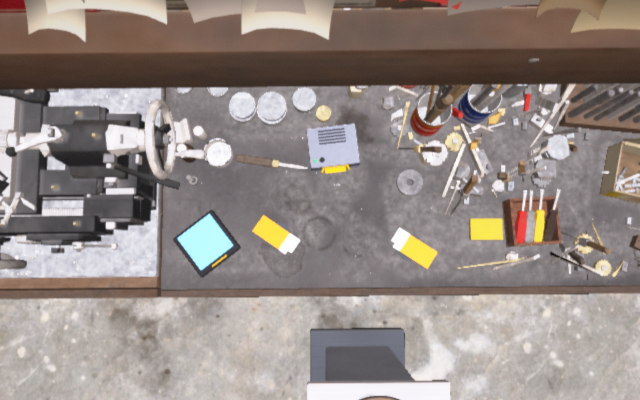

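View pics/side0.png

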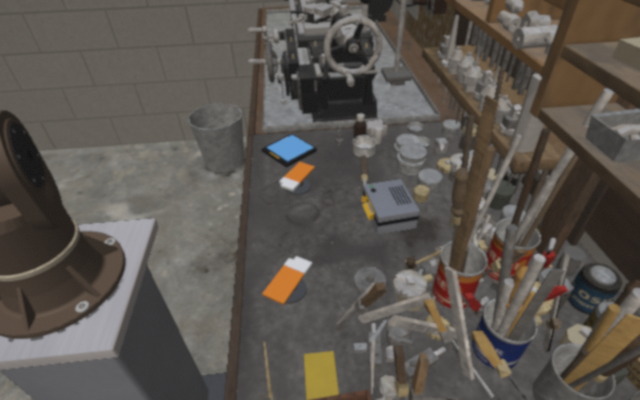

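The top view shows slides at about (275,235) and (414,248), the reader at (333,147) with its mouth facing the robot, and the pad at (207,243) with its yellow edge at the lower right. The side view shows the slides at (297,175) and (288,280). Next I'll enlarge the slides to find the notches and deproject the points.

```bash
cat > h.py <<'E'
import numpy as np, cv2
from scipy.spatial.transform import Rotation as R
from cell import imaging
def cam(n):
    c=imaging.camera_params(n); return c["camera_matrix"],c["origin"],R.from_rotvec(c["rotation"]).as_matrix()
def ray(n,uv):
    K,o,M=cam(n); uv=np.atleast_2d(uv).astype(float)
    d=np.c_[(uv[:,0]-K[0,2])/K[0,0],-(uv[:,1]-K[1,2])/K[1,1],-np.ones(len(uv))]
    return o,d@M.T
def at_depth(n,uv,z): o,d=ray(n,uv); return o+d*np.asarray(z)[:,None]
def at_z(n,uv,z): o,d=ray(n,uv); return o+d*((z-o[2])/d[:,2])[:,None]
def proj(n,P):
    K,o,M=cam(n); q=(np.atleast_2d(P)-o)@M; return np.c_[K[0,0]*q[:,0]/-q[:,2]+K[0,2],K[1,1]*q[:,1]/q[:,2]+K[1,2]]
def tri(ua,ub):
    oa,da=ray("top",ua);ob,db=ray("side",ub);A=np.c_[da[0],-db[0]];s=np.linalg.lstsq(A,ob-oa,rcond=None)[0]
    p,q=oa+da[0]*s[0],ob+db[0]*s[1];return (p+q)/2,np.linalg.norm(p-q)
E
python3 - <<'E'
from h import *
I={n:np.load(f"pics/{n}0.npz") for n in("top","side")}
def crop(n,x,y,w=60,h=60,s=6): return cv2.resize(I[n]["p"][y-h//2:y+h//2,x-w//2:x+w//2,::-1],None,fx=s,fy=s,interpolation=cv2.INTER_CUBIC)
a=np.vstack([np.hstack([crop("top",275,235,64,48,6),crop("top",414,248,64,48,6)]),np.hstack([crop("side",297,175,64,48,6),crop("side",288,280,64,48,6)])])
cv2.imwrite("pics/c1.png",a)
cen={"top":{"L":(275,235),"R":(414,248)},"side":{"L":(297,175),"R":(288,280)}}
for n in I:
    p,d=I[n]["p"],I[n]["d"]; hsv=cv2.cvtColor(p,cv2.COLOR_RGB2HSV)
    for k,(x,y) in cen[n].items():
        m=np.zeros(d.shape,bool); m[y-26:y+27,x-32:x+33]=1
        am=m&(hsv[...,1]>150)&(hsv[...,2]>120)&(hsv[...,0]<30); wh=m&(hsv[...,1]<40)&(hsv[...,2]>190)
        for nm,q in(("amber",am),("white",wh)):
            v,u=np.nonzero(q); c=(u.mean(),v.mean())
            P=at_depth(n,np.c_[u,v],d[v,u]); print(n,k,nm,len(u),np.round(c,1),P.mean(0).round(4),np.median(P[:,2]).round(4),"rect@.04",)
            if n=="top": Q=at_z(n,np.c_[u,v],.04); r=cv2.minAreaRect((Q[:,:2]*1000).astype(np.float32)); print("  rect",np.round(r[0],1),np.round(r[1],1),round(r[2],1))
E
```

```text
top L amber 619 [270.1 231.3] [0.4869 0.2357 0.0433] 0.0406 rect@.04
  rect [487.4 236. ] [69.5 44.4] 54.7
top L white 259 [289.1 243.8] [0.4591 0.194  0.0376] 0.0405 rect@.04
  rect [457.3 194.1] [29.6 46.5] 56.0
top R amber 615 [418.5 251.7] [ 0.4388 -0.0909  0.0482] 0.0411 rect@.04
  rect [438.9 -92.8] [69.3 43.8] 56.4
top R white 266 [399.5 238.3] [ 0.4691 -0.0519  0.0365] 0.0403 rect@.04
  rect [468.1 -50. ] [29.9 46.9] 56.9
side L amber 310 [299.8 171.3] [0.4891 0.2336 0.0427] 0.0408 rect@.04
side L white 101 [288.6 182.7] [0.4602 0.1946 0.0409] 0.041 rect@.04
side R amber 825 [282.6 284.6] [ 0.4393 -0.0944  0.0409] 0.0406 rect@.04
side R white 208 [297.9 264.1] [ 0.4688 -0.0512  0.0407] 0.0408 rect@.04
```

View pics/c1.png

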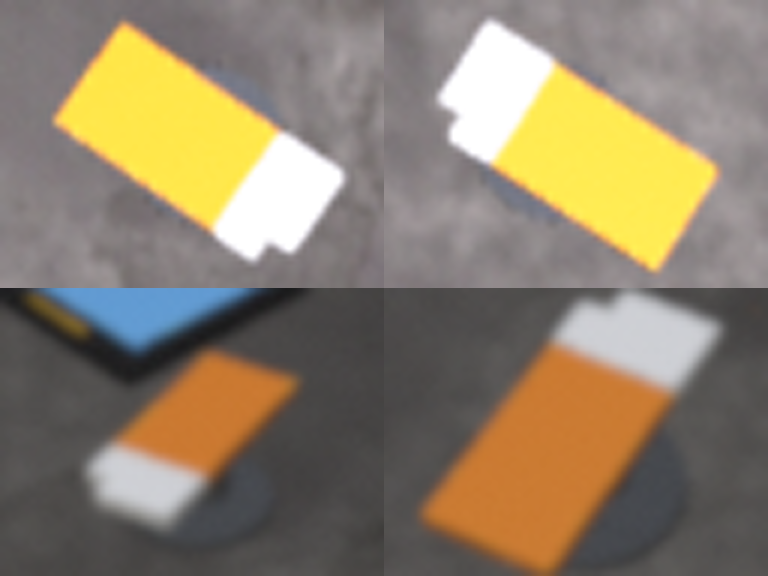

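The slide on the right has its notch at crop (445,108). Seen from its frosted end, that is the right-hand corner, so it is slide_a; the left one is mirrored. Its top is at z≈40.5 mm in both views, which matches 34+6. Next I'll measure the reader, the pad and a finer pose for slide_a.

```bash
python3 - <<'E'
from h import *
def rect(P):
    r=cv2.minAreaRect((P[:,:2]*1000).astype(np.float32)); return np.round(r[0],1),np.round(r[1],1),round(r[2],2)
for n in("top","side"):
    z=np.load(f"pics/{n}0.npz"); p,d=z["p"],z["d"]; hsv=cv2.cvtColor(p,cv2.COLOR_RGB2HSV)
    v,u=np.indices(d.shape); P=at_depth(n,np.c_[u.ravel(),v.ravel()],d.ravel()).reshape(*d.shape,3)
    H,S,V=hsv[...,0],hsv[...,1],hsv[...,2]
    near=lambda c,r: (np.hypot(P[...,0]-c[0],P[...,1]-c[1])<r)&(d>0)
    b=near((.46,.36),.14)&(H>80)&(H<115)&(S>60)&(V>120); print(n,"blue",b.sum(),P[b].mean(0).round(4),np.median(P[b][:,2]).round(4),rect(at_z(n,np.c_[u[b],v[b]],.0135)))
    c0=P[b].mean(0)
    y=near(c0,.1)&(H>12)&(H<35)&(S>110)&(V>60)&(P[...,2]<.025); print("padyellow",y.sum(),P[y].mean(0).round(4), np.degrees(np.arctan2(*(c0-P[y].mean(0))[1::-1])).round(1))
    g=near((.66,.09),.14)&(P[...,2]>.05)&(P[...,2]<.066); 
    lab,l,st,ce=cv2.connectedComponentsWithStats(g.astype(np.uint8)); k=1+st[1:,4].argmax(); g=l==k
    zz=np.median(P[g][:,2]); print("reader",g.sum(),P[g].mean(0).round(4),zz.round(4),rect(at_z(n,np.c_[u[g],v[g]],zz)))
    q=near((.60,.08),.08)&(H>15)&(H<35)&(S>130)&(V>90)&(P[...,2]>.015)&(P[...,2]<.06); print("cheek",q.sum(),P[q].mean(0).round(4),P[q].min(0).round(3),P[q].max(0).round(3),rect(P[q]))
    c=near((.447,-.081),.075)&(P[...,2]>.03)&(P[...,2]<.05)&(((S>130)&(V>100)&(H<30))|((S<45)&(V>150)))
    print("slideA",c.sum(),rect(at_z(n,np.c_[u[c],v[c]],.04)))
t=np.load("pics/top0.npz")["p"][110:180,290:380,::-1]; s=np.load("pics/side0.npz")["p"][170:240,345:435,::-1]
cv2.imwrite("pics/c2.png",cv2.resize(np.hstack([t,s]),None,fx=4.4,fy=4.4,interpolation=cv2.INTER_CUBIC))
E
```

```text
top blue 1768 [0.467  0.3868 0.0139] 0.0139 (array([467.3, 386.9]), array([96. , 95.6]), 37.31)
padyellow 59 [0.4242 0.3543 0.0126] 37.2
reader 1981 [0.6741 0.0954 0.0588] 0.0588 (array([673.8,  95.3]), array([ 92.7, 109.5]), 6.14)
cheek 161 [0.6276 0.0894 0.036 ] [0.619 0.057 0.016] [0.635 0.122 0.056] (array([627.1,  89.5]), array([11.2, 65.8]), 6.8)
slideA 866 (array([446.7, -79.7]), array([100.2,  44.3]), 56.41)
side blue 668 [0.4676 0.3861 0.0142] 0.0143 (array([467.9, 388.7]), array([96.2, 96.9]), 37.68)
padyellow 35 [0.4397 0.3429 0.0093] 57.1
reader 1535 [0.6764 0.0888 0.0584] 0.0589 (array([676.1,  90.8]), array([ 93.7, 117.5]), 6.22)
cheek 117 [0.6279 0.095  0.0341] [0.621 0.058 0.021] [0.635 0.132 0.048] (array([628. ,  94.8]), array([10.7, 74. ]), 4.56)
slideA 1092 (array([449. , -79.8]), array([102.7,  45.4]), 56.38)
```

View pics/c2.png

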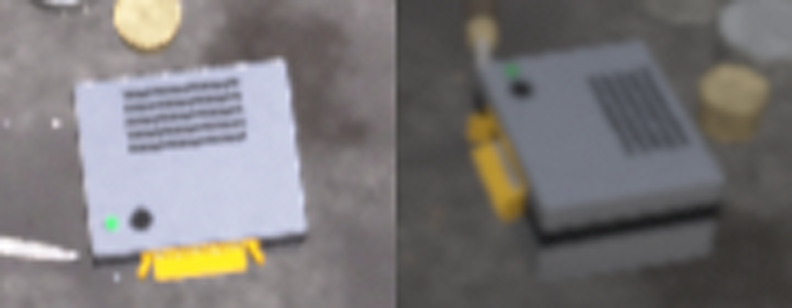

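Both views agree. slide_a is centred at (447,-80) mm and points to -123.6°. The reader's yaw is 6.1° with its stop near (669,95), and its top is at 58.8 mm. The pad is centred at (467,387) with yaw 37.3°. I'll grasp at slide x=-20, which is (458,-63). Moving above it now.

>>> apply_moves(
  commands=[
    [100,0,0.2,0.4,0],
    [100,0.2,0.4,0.4,0.15],
    [100,0.3,0.5,0,0.15],
    [100,0.3,0.5,0,0.15],
    [100,0.3,0.5,0,0.15],
    [100,0.3,0.5,0,0.15],
    [100,0.3,0.5,0,0.15],
    [100,0.3,0.5,0,0.15],
    [100,0.3,0.5,0,0.15],
    [100,0.3,0.5,0,0.15],
    [100,0.3,0.5,0,0.15],
    [100,0.3,0.5,0,0.15],
  ],
  newtons=20,
)

```text
clock: 1.6
position: [0.3377, -0.27, 0.2424]
ee_rot: [2.707, 1.593, 0.0]
force: [0.5, -0.1, -0.3]
width: 1.002
gripper_force: 0.0
```

>>> apply_moves(
  commands=[
    [100,0.3,0.5,0,0],
    [100,0.3,0.5,0,0],
    [100,0.3,0.5,0,0],
    [100,0.3,0.5,0,0],
    [100,0.3,0.5,0,0],
    [100,0.3,0.5,0,0],
    [100,0.2,0.4,0,0],
    [100,0,0,0,0],
    [100,0,0,0,0],
  ],
)

```text
clock: 2.72
position: [0.4564, -0.068, 0.2422]
ee_rot: [2.711, 1.588, -0.001]
force: [0.8, -0.3, 0.8]
width: 0.997
gripper_force: 0.0
```

>>> apply_moves(
  commands=[
    [100,0.03,0.08,-0.3,-0.15],
    [100,0,0,-0.4,0],
    [100,0,0,-0.4,0],
    [100,0,0,-0.4,0],
    [100,0,0,-0.4,0],
    [100,0,0,-0.4,0],
    [100,0,0,-0.3,0],
    [100,0,0,0,0],
  ],
)

```text
clock: 3.72
position: [0.4572, -0.064, 0.0854]
ee_rot: [-2.769, -1.482, 0.004]
force: [0.4, 0.7, 0.2]
width: 0.999
gripper_force: 0.0
```

```bash
python3 - <<'E'
from h import *
from cell import observe
a=[]
for n,(x,y) in(("top",(408,245)),("side",(290,275))):
    p,d=imaging.get_image(n); np.savez(f"pics/{n}1.npz",p=p,d=d); a.append(cv2.resize(p[y-65:y+65,x-65:x+65,::-1],None,fx=3,fy=3,interpolation=cv2.INTER_CUBIC))
cv2.imwrite("pics/c3.png",np.hstack(a)); s=observe(); print(s["position"],s["ee_rot"],s["force"],s["joints"])
E
```

```text
[ 0.45862122 -0.06372247  0.08684606] [2.76936728e+00 1.48258202e+00 1.06598602e-04] [ 0.93892742 -0.21825023  0.15057254] [ 0.42199389  0.35601738 -0.498518    2.05443598  0.23827064  0.78559101
 -0.8075765 ]
```

View pics/c3.png

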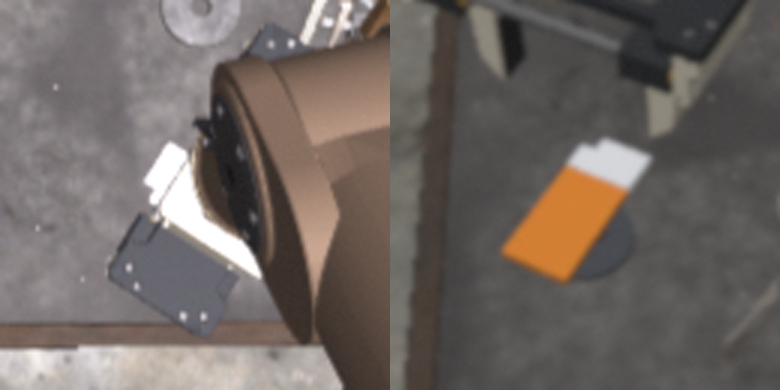

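The side crop shows the open fingers above slide_a's frosted half, straddling its edges, with the closing line across the width. Descending the rest of the way and gripping.

>>> apply_moves(
  commands=[
    [100,0,0.01,-0.4,0],
    [100,0,0,-0.4,0],
    [100,0,0,-0.3,0],
    [100,0,0,-0.02,0],
    [100,0,0,0,0],
    [60,0,0,0,0],
    [45,0,0,0,0],
    [30,0,0,0,0],
    [20,0,0,0,0],
    [20,0,0,0,0],
    [20,0,0,0,0],
    [20,0,0,0,0],
  ],
  newtons=20,
)

```text
clock: 5.32
position: [0.4585, -0.0626, 0.0191]
ee_rot: [-2.769, -1.484, 0.0]
force: [-0.5, -0.5, -0.1]
width: 0.285
gripper_force: 0.0
```

```bash
python3 - <<'E'
from h import *
from cell import observe
a=[]
for n,(x,y) in(("top",(408,245)),("side",(290,265))):
    p,d=imaging.get_image(n); a.append(cv2.resize(p[y-50:y+50,x-50:x+50,::-1],None,fx=4,fy=4,interpolation=cv2.INTER_CUBIC))
cv2.imwrite("pics/c4.png",np.hstack(a)); s=observe(); print(s["position"],s["ee_rot"],s["force"],s["width"],s["gripper_force"])
E
```

```text
[ 0.45856032 -0.06257946  0.01912249] [-2.76915301e+00 -1.48368901e+00  8.86302391e-06] [-0.51970985  0.0925693   0.84834399] 0.22101647307868022 0.0
```

View pics/c4.png

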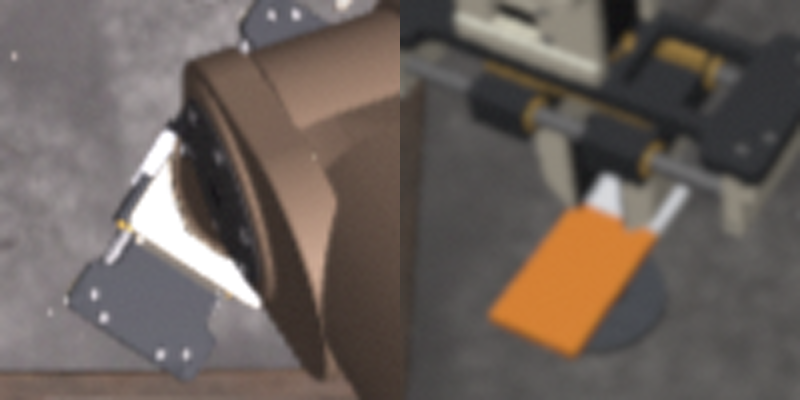

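The crop shows the fingers nearly shut with frosted glass visible on both sides of them, so they seem to have closed without gripping the edges. I'll measure the finger and slide points in depth.

```bash
python3 - <<'E'
from h import *
from cell import observe
s=observe(); T=s["position"]; print("tcp px",proj("side",T).round(0),proj("side",T+[0,0,.0188]).round(0))
p,d=imaging.get_image("side"); np.savez("pics/side2.npz",p=p,d=d)
hsv=cv2.cvtColor(p,cv2.COLOR_RGB2HSV);H,S,V=[hsv[...,i] for i in range(3)]
v,u=np.indices(d.shape); P=at_depth("side",np.c_[u.ravel(),v.ravel()],d.ravel()).reshape(*d.shape,3)
am=(S>150)&(V>100)&(H<30)&(np.abs(u-290)<40)&(np.abs(v-275)<35); print("amber",am.sum(),P[am].mean(0).round(4))
z0=np.load("pics/side1.npz")
v0=lambda z:((lambda h:(h[...,1]>150)&(h[...,2]>100)&(h[...,0]<30)&(np.abs(u-290)<40)&(np.abs(v-275)<35))(cv2.cvtColor(z["p"],cv2.COLOR_RGB2HSV)))
m0=v0(z0); print("before",m0.sum(),at_depth("side",np.c_[u[m0],v[m0]],z0["d"][m0]).mean(0).round(4))
fi=(np.hypot(P[...,0]-T[0],P[...,1]-T[1])<.06)&(P[...,2]>.005)&(P[...,2]<.1)&~am
for r in range(246,276,2): print(r,[(int(c),*(P[r,c]*1000).round().astype(int),*p[r,c]) for c in range(274,316,5)])
E
```

```text
tcp px [[294. 277.]] [[293. 270.]]
amber 812 [ 0.4393 -0.0965  0.043 ]
before 822 [ 0.4396 -0.0964  0.0437]
246 [(274, np.int64(433), np.int64(-83), np.int64(130), np.uint8(90), np.uint8(78), np.uint8(63)), (279, np.int64(442), np.int64(-87), np.int64(134), np.uint8(98), np.uint8(97), np.uint8(98)), (284, np.int64(450), np.int64(-89), np.int64(135), np.uint8(96), np.uint8(96), np.uint8(96)), (289, np.int64(458), np.int64(-97), np.int64(142), np.uint8(51), np.uint8(52), np.uint8(55)), (294, np.int64(466), np.int64(-97), np.int64(141), np.uint8(52), np.uint8(53), np.uint8(54)), (299, np.int64(474), np.int64(-100), np.int64(143), np.uint8(69), np.uint8(61), np.uint8(52)), (304, np.int64(482), np.int64(-108), np.int64(151), np.uint8(45), np.uint8(43), np.uint8(40)), (309, np.int64(490), np.int64(-112), np.int64(154), np.uint8(39), np.uint8(39), np.uint8(41)), (314, np.int64(497), np.int64(-118), np.int64(161), np.uint8(48), np.uint8(49), np.uint8(51))]
248 [(274, np.int64(433), np.int64(-81), np.int64(123), np.uint8(98), np.uint8(91), np.uint8(79)), (279, np.int64(439), np.int64(-61), np
[... 11124 characters left out ...]
int8(211), np.uint8(128), np.uint8(54)), (284, np.int64(442), np.int64(-72), np.int64(42), np.uint8(213), np.uint8(129), np.uint8(53)), (289, np.int64(451), np.int64(-73), np.int64(41), np.uint8(213), np.uint8(128), np.uint8(53)), (294, np.int64(460), np.int64(-73), np.int64(40), np.uint8(213), np.uint8(130), np.uint8(54)), (299, np.int64(469), np.int64(-74), np.int64(40), np.uint8(212), np.uint8(129), np.uint8(53)), (304, np.int64(479), np.int64(-74), np.int64(39), np.uint8(136), np.uint8(110), np.uint8(88)), (309, np.int64(488), np.int64(-44), np.int64(-1), np.uint8(89), np.uint8(87), np.uint8(85)), (314, np.int64(498), np.int64(-46), np.int64(0), np.uint8(93), np.uint8(92), np.uint8(90))]
```

The real fingertips sit at about z=55 mm while the reported TCP z is 19 mm, and the slide hasn't moved. I'll quantify this offset in both the open and the shut picture, including its lateral part.

```bash
python3 - <<'E'
from h import *
ax=np.array([.554,.832]); ln=np.array([.832,-.554])   # across pads / closing line
for f,T in(("side1",np.array([.4586,-.0637,.0868])),("side2",np.array([.4586,-.0626,.0191]))):
    z=np.load(f"pics/{f}.npz"); d=z["d"]; v,u=np.indices(d.shape)
    P=at_depth("side",np.c_[u.ravel(),v.ravel()],d.ravel()); D=P-T
    a=D[:,:2]@ax; l=D[:,:2]@ln; h=D[:,2]
    m=(d.ravel()>0)&(abs(a)<16)&(abs(l)<.075)&(abs(a)<.016)&(h<.075)&(P[:,2]>.047)
    for s in(-1,1):
        q=m&(l*s>0); L=l[q];A=a[q];Hh=h[q]
        low=Hh<Hh.min()+.02
        print(f,s,q.sum(),"minh",np.sort(Hh)[[0,2,5]].round(4),"line %.4f..%.4f"%(L[low].min(),L[low].max()),"across %.4f..%.4f"%(A[low].min(),A[low].max()))
E
```

```text
side1 -1 245 minh [0.0324 0.0332 0.0338] line -0.0623..-0.0440 across -0.0115..0.0101
side1 1 147 minh [0.0341 0.0356 0.0382] line 0.0468..0.0641 across -0.0117..0.0051
side2 -1 157 minh [0.0314 0.0338 0.0347] line -0.0248..-0.0080 across -0.0112..0.0074
side2 1 130 minh [0.034  0.0353 0.0377] line 0.0109..0.0288 across -0.0113..0.0101
```

The tips are consistently 33–34 mm above the reported TCP, and the lateral error is under 2 mm. The z reading is offset by a constant, so I'll aim about 33 mm lower: open, go down 33 mm and grip.

>>> apply_moves(
  commands=[
    [100,0,0,0,0],
    [100,0,0,0,0],
    [100,0,0,0,0],
    [100,0,0,0,0],
    [100,0,0,0,0],
    [100,0,0,0,0],
    [100,0,0,0,0],
    [100,0,0,0,0],
  ],
)

```text
clock: 6.48
position: [0.4586, -0.0626, 0.0191]
ee_rot: [2.769, 1.484, -0.0]
force: [-0.2, 0.4, -0.8]
width: 0.993
gripper_force: 0.0
```

>>> apply_moves(
  commands=[
    [100,-0.02,0.02,-0.2,0],
    [100,0,0,-0.2,0],
    [100,0,0,-0.1,0],
    [100,0,0,-0.05,0],
    [100,0,0,0,0],
    [100,0,0,0,0],
  ],
)

```text
clock: 7.22
position: [0.4576, -0.0614, -0.0137]
ee_rot: [2.769, 1.484, 0.0]
force: [0.2, -0.2, -0.8]
width: 0.999
gripper_force: 0.0
```

>>> apply_moves(
  commands=[
    [60,0,0,0,0],
    [50,0,0,0,0],
    [40,0,0,0,0],
    [30,0,0,0,0],
    [30,0,0,0,0],
    [30,0,0,0,0],
    [30,0,0,0,0],
    [30,0,0,0,0],
  ],
  newtons=25,
)

```text
clock: 8.22
position: [0.4574, -0.0614, -0.0138]
ee_rot: [2.769, 1.484, 0.0]
force: [0.2, -0.6, 1.4]
width: 0.474
gripper_force: 25.0
```

Gripped at 43.6 mm with 25 N. Next I'll lift it, then turn +129.8° on the way to a point in front of the reader's mouth.

>>> apply_moves(
  commands=[
    [30,0,0,0.2,0],
    [30,0,0,0.4,0],
    [30,0,0,0.5,0],
    [30,0,0,0.4,0],
    [30,0.06,0.13,0,0.25],
    [30,0.06,0.13,0,0.25],
    [30,0.06,0.13,0,0.25],
    [30,0.06,0.13,0,0.25],
    [30,0.06,0.13,0,0.25],
    [30,0.06,0.13,0,0.25],
    [30,0.06,0.13,0,0.25],
    [30,0.06,0.13,0,0.25],
  ],
)

```text
clock: 9.72
position: [0.4861, 0.0011, 0.0768]
ee_rot: [1.713, 2.633, -0.0]
force: [0.3, 0.3, -0.9]
width: 0.474
gripper_force: 25.0
```

>>> apply_moves(
  commands=[
    [30,0.06,0.13,0,0.25],
    [30,0.06,0.13,0,0.25],
    [30,0.06,0.13,0,0.25],
    [30,0.06,0.13,0,0.25],
    [30,0.06,0.13,0,0.25],
    [30,0.06,0.13,0,0.25],
    [30,0.06,0.13,0,0.25],
    [30,0.06,0.13,0,0.25],
    [30,0.06,0.13,0,0.25],
    [30,0.06,0.13,0,0.25],
    [30,0,0,0,0],
    [30,0,0,0,0],
  ],
)

```text
clock: 11.22
position: [0.522, 0.0784, 0.0764]
ee_rot: [0.14, -3.138, 0.001]
force: [-0.7, -0.2, -0.4]
width: 0.474
gripper_force: 25.0
```

```bash
cat > look.py <<'E'
from h import *
from cell import observe
import sys
# usage: look.py file zt : slide segmentation near TCP, heights and heading
s=observe(); T=s["position"]; rv=s["ee_rot"]; print("T",T.round(4),"toolx",np.degrees(2*np.arctan2(rv[1],rv[0])).round(2)%360,"w",s["width"].round(3),"F",s["force"].round(1),"j",s["joints"].round(2),"t",s["clock"])
a=[]
for n in("top","side"):
    p,d=imaging.get_image(n); v,u=np.indices(d.shape); P=at_depth(n,np.c_[u.ravel(),v.ravel()],d.ravel()).reshape(*d.shape,3)
    hsv=cv2.cvtColor(p,cv2.COLOR_RGB2HSV);H,S,V=[hsv[...,i] for i in range(3)]
    near=(np.hypot(P[...,0]-T[0],P[...,1]-T[1])<.1)&(abs(P[...,2]-T[2]-.055)<.02)&(d>0)
    m=near&(S>150)&(V>100)&(H<19 if n=="side" else H<40)
    if m.sum()>30:
        Q=P[m]; z=np.median(Q[:,2]); g=np.polyfit(range(2),[0,0],1)
        A=np.c_[Q-Q.mean(0)]; ok=abs(A[:,2])<.008; c=np.linalg.lstsq(np.c_[A[ok][:,:2],np.ones(ok.sum())],A[ok][:,2],rcond=None)[0]
        r=cv2.minAreaRect((at_z(n,np.c_[u[m],v[m]],z)[:,:2]*1000).astype(np.float32)); print(n,m.sum(),"z",z.round(4),"slope",c[:2].round(3),"rect",np.round(r[0],1),np.round(r[1],1),round(r[2],2))
    x,y=proj(n,T+[0,0,.05])[0].astype(int); x=min(max(x,60),580);y=min(max(y,60),340)
    a.append(cv2.resize(p[y-60:y+60,x-60:x+60,::-1],None,fx=3.3,fy=3.3,interpolation=cv2.INTER_CUBIC))
cv2.imwrite(sys.argv[1],np.hstack(a))
E
python3 look.py pics/c5.png
```

```text
Traceback (most recent call last):
  File "look.py", line 5, in <module>
    s=observe(); T=s["position"]; rv=s["ee_rot"]; print("T",T.round(4),"toolx",np.degrees(2*np.arctan2(rv[1],rv[0])).round(2)%360,"w",s["width"].round(3),"F",s["force"].round(1),"j",s["joints"].round(2),"t",s["clock"])
                                                                                                                                      ^^^^^^^^^^^^^^^^
AttributeError: 'float' object has no attribute 'round'
```

```bash
sed -i 's/s\["width"\].round(3)/s["width"]/; s/g=np.polyfit(range(2),\[0,0\],1)//' look.py; python3 look.py pics/c5.png
```

```text
T [0.522  0.0784 0.0764] toolx 185.11 w 0.47384582682094595 F [-0.7 -0.2 -0.4] j [ 0.46  0.64 -1.03  1.89  0.65  1.    0.8 ] t 11.225
side 67 z 0.1306 slope [-0.014  0.037] rect [589.5  80.4] [45.4 11.8] 81.16
```

View pics/c5.png

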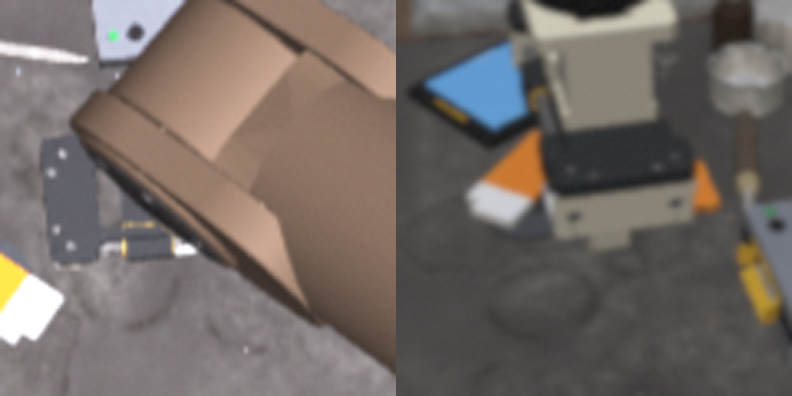

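In the side crop the slide's clear tip sticks out to the right of the gripper at about (705,185), level at z=130.6 mm. That matches a top 54.3 mm above the reported TCP. The arm blocks the top view. I'll find the tip corners to get the lateral error.

```bash
cat > tip.py <<'E'
from h import *
from cell import observe
import sys
zt=float(sys.argv[1]); s=observe(); T=s["position"]; rv=s["ee_rot"]
p,d=imaging.get_image("side"); v,u=np.indices(d.shape); P=at_depth("side",np.c_[u.ravel(),v.ravel()],d.ravel()).reshape(*d.shape,3)
h=cv2.cvtColor(p,cv2.COLOR_RGB2HSV)
m=(np.hypot(P[...,0]-T[0],P[...,1]-T[1])<.1)&(P[...,0]>T[0]+.03)&(abs(P[...,2]-zt)<.012)&(h[...,1]>150)&(h[...,2]>100)&(h[...,0]<19)
Q=at_z("side",np.c_[u[m],v[m]],zt)[:,:2]*1000
a=np.radians(6.14); X=Q@[np.cos(a),np.sin(a)]; Y=Q@[-np.sin(a),np.cos(a)]
o=np.array([668.8,94.8]); X-=o@[np.cos(a),np.sin(a)]; Y-=o@[-np.sin(a),np.cos(a)]
print("tip in reader frame: Y %.1f..%.1f X max %.1f n %d"%(Y.min(),Y.max(),X.max(),m.sum()), "z med",np.median(P[m][:,2]))
for y0 in np.arange(np.floor(Y.min()),Y.max(),4):
    k=(Y>=y0)&(Y<y0+4)
    if k.any(): print(round(y0),X[k].min().round(1),X[k].max().round(1))
print(T,np.degrees(2*np.arctan2(rv[1],rv[0]))%360,s["force"])
E
python3 tip.py 0.1306
```

```text
tip in reader frame: Y -28.2..17.0 X max -77.4 n 64 z med 0.13053353967062362
-29 -90.1 -79.8
-25 -91.2 -78.9
-21 -90.3 -78.1
-17 -88.7 -78.3
-13 -87.9 -77.4
-9 -85.1 -78.5
-5 -83.4 -77.6
-1 -82.6 -78.7
3 -81.7 -77.8
7 -82.8 -78.0
11 -79.1 -79.1
15 -78.3 -78.3
[0.52202674 0.07841368 0.07629924] 185.15174033722502 [ 0.00698823 -0.04690336 -0.34013999]
```

>>> apply_moves(
  commands=[
    [30,0,0.04,-0.3,0.035],
    [30,0,0,-0.4,0],
    [30,0,0,-0.4,0],
    [30,0,0,-0.3,0],
    [30,0,0,-0.12,0],
    [30,0,0,0,0],
    [30,0,0,0,0],
  ],
)

```text
clock: 12.25
position: [0.5227, 0.0817, -0.0144]
ee_rot: [-0.172, 3.136, 0.0]
force: [-0.5, -0.4, -0.3]
width: 0.472
gripper_force: 25.0
```

```bash
python3 tip.py 0.0395; python3 - <<'E'
from h import *
p,d=imaging.get_image("side"); cv2.imwrite("pics/c6.png",cv2.resize(p[160:250,310:430,::-1],None,fx=6,fy=6,interpolation=cv2.INTER_CUBIC))
a=np.radians(6.14); o=np.array([668.8,94.8,0])/1000; M=np.array([[np.cos(a),-np.sin(a),0],[np.sin(a),np.cos(a),0],[0,0,1]])
for n in("side",):
    for q in ([-40,55,58],[-40,-55,58],[50,55,58],[50,-55,58],[-40,-23.5,36],[-40,23.5,36]): print(q,((proj(n,o+M@(np.array(q)/1000))-[310,160])*6).round(0))
E
```

```text
tip in reader frame: Y -20.9..22.2 X max -76.3 n 48 z med 0.03989117462135028
-21 -85.8 -78.8
-17 -85.0 -78.0
-13 -83.4 -77.1
-9 -84.6 -77.5
-5 -83.8 -76.7
-1 -83.0 -78.0
3 -81.3 -77.1
7 -80.5 -76.3
11 -81.8 -76.7
15 -80.9 -78.0
19 -81.4 -77.1
[ 0.52269941  0.08167626 -0.01442293] 186.282706681076 [-0.45110578 -0.40606018 -0.30678229]
[-40, 55, 58] [[308. 147.]]
[-40, -55, 58] [[399. 345.]]
[50, 55, 58] [[535. 113.]]
[50, -55, 58] [[648. 304.]]
[-40, -23.5, 36] [[367. 330.]]
[-40, 23.5, 36] [[329. 245.]]
```

View pics/c6.png

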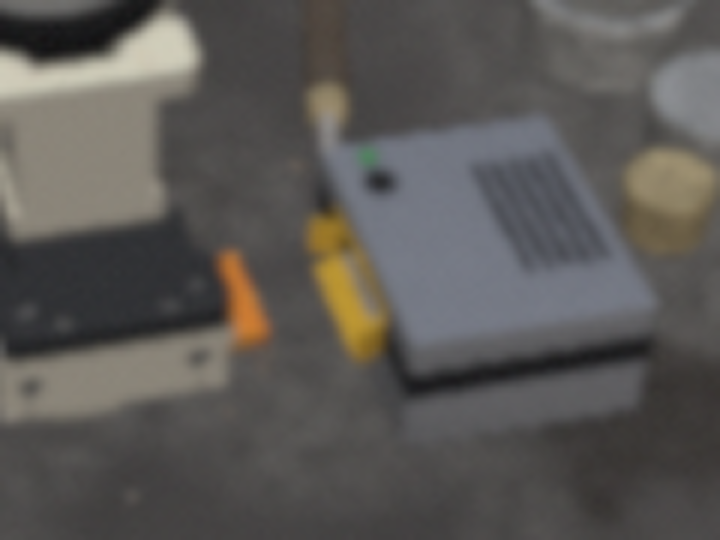

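The slide tip at crop (245,300) is level with the mouth at (350,290) and square to it. Relative to the reader it is about 1 mm too far in +Y, and the stop is about 78–80 mm ahead. I'll advance along the reader's axis.

>>> apply_moves(
  commands=[
    [30,0.1,-0.01,0,0],
    [30,0.1,0.01,0,0],
    [30,0.1,0.01,0,0],
    [30,0.1,0.01,0,0],
    [30,0.1,0.01,0,0],
    [30,0.1,0.01,0,0],
    [30,0.1,0.01,0,0],
    [30,0.1,0.01,0,0],
    [30,0,0,0,0],
  ],
)

```text
clock: 13.48
position: [0.5706, 0.0851, -0.0151]
ee_rot: [-0.172, 3.137, 0.0]
force: [0.0, 0.2, -1.3]
width: 0.479
gripper_force: 25.0
```

>>> apply_moves(
  commands=[
    [30,0.06,0.006,0,0],
    [30,0.06,0.006,0,0],
    [30,0.06,0.006,0,0],
    [30,0.06,0.006,0,0],
    [30,0.06,0.006,0,0],
    [30,0.03,0.003,0,0],
    [30,0,0,0,0],
  ],
)

```text
clock: 14.35
position: [0.5901, 0.087, -0.0151]
ee_rot: [-0.172, 3.137, 0.0]
force: [-0.5, 1.1, -0.3]
width: 0.478
gripper_force: 25.0
```

>>> apply_moves(
  commands=[
    [30,0.03,0.003,0,0],
    [30,0.03,0.003,0,0],
    [30,0.03,0.003,0,0],
    [30,0.03,0.003,0,0],
    [30,0.03,0.003,0,0],
    [30,0,0,0,0],
  ],
)

```text
clock: 15.1
position: [0.5991, 0.0879, -0.0151]
ee_rot: [-0.172, 3.137, 0.0]
force: [-0.4, 0.2, -0.2]
width: 0.471
gripper_force: 25.0
```

>>> apply_moves(
  commands=[
    [30,0.02,0.002,0,0],
    [30,0.02,0.002,0,0],
    [30,0,0,0,0],
  ],
)

```text
clock: 15.48
position: [0.6015, 0.0881, -0.0151]
ee_rot: [-0.172, 3.137, 0.0]
force: [-0.0, 0.7, -1.3]
width: 0.474
gripper_force: 25.0
```

>>> apply_moves(
  commands=[
    [30,0.02,0.002,0,0],
    [30,0.02,0.002,0,0],
    [30,0,0,0,0],
  ],
)

```text
clock: 15.85
position: [0.6021, 0.0882, -0.0156]
ee_rot: [0.173, -3.134, 0.001]
force: [-5.5, -0.0, 0.5]
width: 0.475
gripper_force: 25.0
```

>>> apply_moves(
  commands=[
    [30,0.02,0.002,0,0],
    [30,0.02,0.002,0,0],
    [30,0,0,0,0],
  ],
)

```text
clock: 16.23
position: [0.6021, 0.0882, -0.0163]
ee_rot: [0.173, -3.13, 0.002]
force: [-12.9, -0.5, 1.2]
width: 0.472
gripper_force: 25.0
```

Contact is sharp and purely axial, 13 N at x=0.602. That puts the stop at about 0.672, which agrees with the cheek and side-view estimates. Holding for over 1 s.

>>> apply_moves(
  commands=[
    [30,0,0,0,0],
    [30,0,0,0,0],
    [30,0,0,0,0],
    [30,0,0,0,0],
    [30,0,0,0,0],
    [30,0,0,0,0],
    [30,0,0,0,0],
    [30,0,0,0,0],
    [30,0,0,0,0],
    [30,0,0,0,0],
    [30,0,0,0,0],
    [30,0,0,0,0],
  ],
)

```text
clock: 17.73
position: [0.6021, 0.0882, -0.0163]
ee_rot: [0.173, -3.13, 0.002]
force: [-12.3, -0.1, 1.5]
width: 0.473
gripper_force: 25.0
```

```bash
python3 look.py pics/c7.png
```

```text
T [ 0.6021  0.0882 -0.0163] toolx 186.34 w 0.47266036610417317 F [-12.3  -0.1   1.5] j [ 0.33  0.84 -0.9   1.75  0.79  0.96  0.79] t 17.725
```

View pics/c7.png

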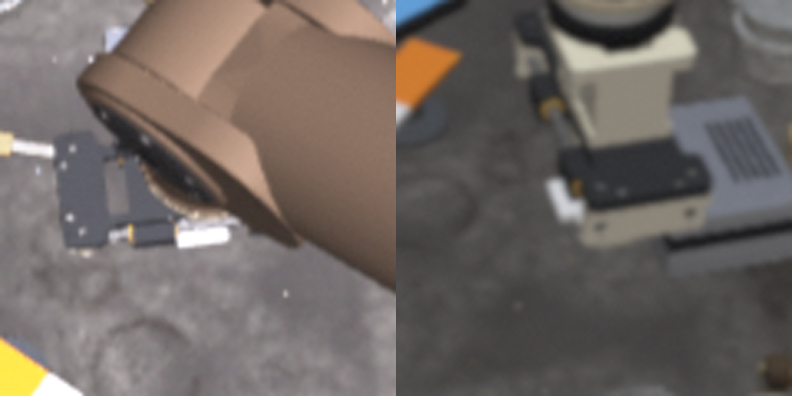

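The side crop shows the slide's frosted end protruding behind the gripper at about (562,195), with its clear end in the reader. That is consistent with fully home, and it held at 12–13 N for 1.5 s. Now I'll withdraw straight out, then lift.

>>> apply_moves(
  commands=[
    [30,-0.06,-0.006,0,0],
    [30,-0.06,-0.006,0.01,0],
    [30,-0.12,-0.013,0,0],
    [30,-0.12,-0.013,0,0],
    [30,-0.12,-0.013,0,0],
    [30,-0.12,-0.013,0,0],
    [30,-0.15,-0.016,0,0],
    [30,-0.15,-0.016,0,0],
    [30,-0.15,-0.016,0,0],
    [30,-0.15,-0.016,0,0],
    [30,-0.15,-0.016,0,0],
    [30,-0.1,-0.01,0,0],
  ],
)

```text
clock: 19.32
position: [0.5186, 0.0792, -0.0144]
ee_rot: [0.172, -3.137, 0.0]
force: [-0.3, 0.1, -0.6]
width: 0.471
gripper_force: 25.0
```

>>> apply_moves(
  commands=[
    [30,0,0,0.2,0],
    [30,0,0,0.4,0],
    [30,0,0,0.5,0],
    [30,0,0,0.4,0],
    [30,0,0,0.2,0],
    [30,0,0,0,0],
  ],
)

```text
clock: 20.08
position: [0.5198, 0.0794, 0.0883]
ee_rot: [-0.171, 3.135, 0.0]
force: [-0.0, -0.5, -0.4]
width: 0.475
gripper_force: 25.0
```

>>> apply_moves(
  commands=[
    [30,-0.03,0.1,0,0.05],
    [30,-0.06,0.25,0,0.05],
    [30,-0.06,0.25,0,0.05],
    [30,-0.06,0.25,0,0.05],
    [30,-0.06,0.25,0,0.05],
    [30,-0.06,0.25,0,0.05],
    [30,-0.06,0.25,0,0.05],
    [30,-0.06,0.25,0,0.06],
    [30,-0.06,0.25,0,0.06],
    [30,-0.06,0.25,0,0.06],
    [30,-0.06,0.25,0,0.06],
    [30,-0.06,0.25,0,0.06],
  ],
)

```text
clock: 21.58
position: [0.4775, 0.2513, 0.0875]
ee_rot: [0.68, -3.067, -0.0]
force: [-0.4, -0.0, -0.7]
width: 0.475
gripper_force: 25.0
```

>>> apply_moves(
  commands=[
    [30,-0.06,0.25,0,0.06],
    [30,-0.06,0.25,0,0.06],
    [30,-0.06,0.25,0,0.06],
    [30,-0.06,0.25,0,0.06],
    [30,-0.06,0.25,0,0.06],
    [30,-0.06,0.25,0,0.06],
    [30,-0.06,0.25,-0.1,0.06],
    [30,-0.06,0.25,-0.1,0.02],
    [30,-0.03,0.2,-0.1,0],
    [30,0,0.1,-0.08,0],
    [30,0,0,0,0],
    [30,0,0,0,0],
  ],
)

```text
clock: 23.08
position: [0.4475, 0.3879, 0.0647]
ee_rot: [1.009, -2.975, 0.001]
force: [0.1, -0.6, -0.3]
width: 0.476
gripper_force: 25.0
```

```bash
cat > pad.py <<'E'
from h import *
from cell import observe
s=observe(); T=s["position"]; rv=s["ee_rot"]; print("T",T.round(4),"toolx",np.degrees(2*np.arctan2(rv[1],rv[0]))%360,"t",s["clock"],s["force"].round(1))
c=np.array([467.3,386.9]); a=np.radians(37.3); e=np.array([[np.cos(a),np.sin(a)],[-np.sin(a),np.cos(a)]])
zt=T[2]+.0543; A=[]
for n in("top","side"):
    p,d=imaging.get_image(n); v,u=np.indices(d.shape); P=at_depth(n,np.c_[u.ravel(),v.ravel()],d.ravel()).reshape(*d.shape,3)
    h=cv2.cvtColor(p,cv2.COLOR_RGB2HSV);H,S,V=[h[...,i] for i in range(3)]
    near=(np.hypot(P[...,0]-T[0],P[...,1]-T[1])<.1)&(abs(P[...,2]-zt)<.012)
    for nm,m in(("amber",near&(S>150)&(V>100)&(H<(19 if n=="side" else 32))),("white",near&(S<45)&(V>150))):
        if m.sum()<8: print(n,nm,m.sum()); continue
        z=np.median(P[m][:,2]); Q=(at_z(n,np.c_[u[m],v[m]],z)[:,:2]*1000-c)@e.T; r=cv2.minAreaRect(Q.astype(np.float32))
        print(n,nm,m.sum(),"z",z.round(4),"pad frame x %.1f..%.1f y %.1f..%.1f"%(*np.percentile(Q[:,0],[0,100]),*np.percentile(Q[:,1],[0,100])),"ang",round(r[2],1))
    x,y=proj(n,[.46,.38,.08])[0].astype(int); y=max(y,60); A.append(cv2.resize(p[y-60:y+60,x-60:x+60,::-1],None,fx=3.3,fy=3.3,interpolation=cv2.INTER_CUBIC))
cv2.imwrite("pics/c8.png",np.hstack(A))
E
python3 pad.py
```

```text
T [0.4475 0.3879 0.0647] toolx 217.47121130656944 t 23.075 [ 0.1 -0.6 -0.3]
top amber 0
top white 0
side amber 10 z 0.1192 pad frame x -10.9..-3.8 y 14.9..30.9 ang 76.2
side white 95 z 0.1193 pad frame x -48.1..-16.9 y -11.7..35.2 ang 2.7
```

View pics/c8.png

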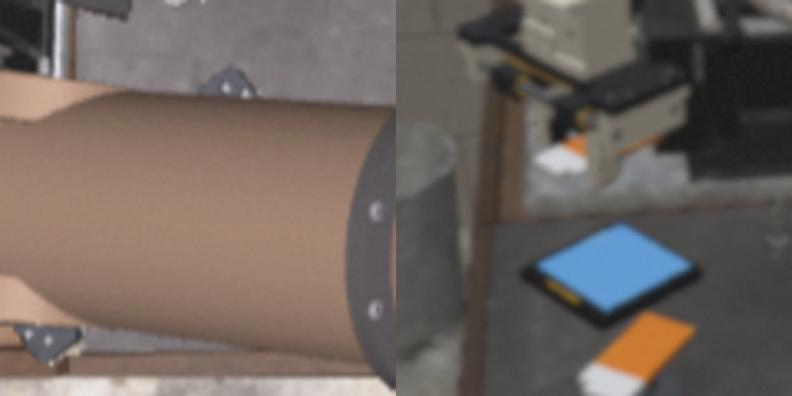

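The side crop shows the slide held level, label side up, with its white end at (560,160) on the yellow-edge side. It is about 12 mm too far in the pad's +y. Correcting.

>>> apply_moves(
  commands=[
    [30,0.03,-0.1,0,0],
    [30,0.04,-0.095,0.01,0],
    [30,0,0,0,0],
    [30,0,0,0,0],
    [30,0,0,0,0],
  ],
)

```text
clock: 23.8
position: [0.4513, 0.3768, 0.0654]
ee_rot: [-1.01, 2.975, 0.0]
force: [0.6, 0.5, -1.1]
width: 0.473
gripper_force: 25.0
```

```bash
python3 pad.py
```

```text
T [0.4513 0.3768 0.0654] toolx 217.5198577197521 t 23.8 [ 0.6  0.5 -1.1]
top amber 0
top white 0
side amber 13 z 0.1204 pad frame x -15.1..-4.8 y 3.0..22.9 ang 76.2
side white 100 z 0.1198 pad frame x -51.7..-20.3 y -22.5..24.0 ang 2.8
```

```bash
python3 -c "
from cell import arm
print(arm.sign_off())"
```

```text
the job is handed in; nothing more can be done
None
```

I pushed slide_a fully home in the reader and held it there 1.5 s (about 13 N). I then drew it out and handed the job in at 23.8 s, with the slide held level, label up, about 10 cm over the pad and within about 2 mm of its middle, frosted end towards the yellow edge.

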